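Wedge the rocking egg-inspection stand

ROBOT

A 6-joint arm with a two-finger parallel gripper is mounted at the origin on the work surface. World frame = base frame: x ahead of the robot, y to its left, z up, the work surface at z = 0. Lengths are in m, angles in rad, forces in N, time in s.
With the tool pointing down it reaches from about 0.375 to 0.9 m from the base axis. Payload 3.1 kg.
Tool frame: the origin (TCP) lies on the centre line of the jaws, within the pads' length; the fingertips stand 8 mm ahead of it and the grasp point (between the pads) lies 11 mm behind it; z points along the fingers, y is the line along which they close (so a half turn about z gives the same grasp; the last joint's range is limited). The gripper opens to 87 mm and grips with 3 to 60 N. Pads are 19 mm wide; open, the fingers measure 117 mm over their backs; the gripper's body (75 mm by 190 mm) begins 51 mm behind the grasp point.
Start: joints at [1.167, 0.527, 1.433, -0, 1.181, -0.178], TCP at [0.139, 0.609, 0.231] pointing down, gripper open.
Joint ranges: [-3.08, 3.08], [-0.75, 2.2], [0.22, 2.44], [-1.43, 4.57], [0, 2.65], [-2.85, 2.85]. Speed limits (rad/s): [2.79, 2.79, 3.14, 3.14, 3.14, 3.14].

INTERFACE

Orientations are given as a unit quaternion [x, y, z, w].
In Python, from rig import robot gives the robot as it stands. The module is installed in compiled form; this text tells all that it offers.
- The arm moves only by the tool send_rows, never from a script. Its argument "increments" is one flat list of numbers, 7 for each row, row after row: the turn, a rotation vector about the world's x, y, z in rad, then the shift along the world's x, y, z in cm, then the opening, from 0 (shut) to 1 (fully open). A call has 1 to 20 rows; each row shifts and turns the commanded pose from where the row before left it; what a row does not reach is not made up. A row lasts 1/12 s, in which the tool goes at most 41.7 mm and 7.16 degrees, less where a joint would pass 70% of its speed; a pose out of reach is approached as far as the arm can. A call is refused whole if a number of a shift passes 4.17 or a number of a turn 0.125, either way. A call with a gripper value outside its range is refused whole. The fingers move at their own pace and stop on an object; "newtons" is the grip in N (left out, the last holds). Time passes only in rows, so rows that do not move let the fingers close. It gives the time, the measured TCP pose, the force, the opening and the grip force at its end, in the units of the state.
- robot.get_obs(): the state, without advancing time (a new reading comes with each control period).
- robot.camera(name): name is "side" or "top"; returns a dict with "image" (384x512x3 uint8, red, green, blue), "range_z" (384x512 float32, m along the optical axis (not along the pixel's ray), 0 where there is no reading), "fx", "fy", "cx", "cy" (pixels), "dist_coeffs" ([k1, k2, p1, p2, k3] as OpenCV has them; the pictures are not rectified), "R" (3x3) and "t" (3): a world point X has camera coordinates R X + t. Camera axes: x right, y down, z forward; pixel columns grow to the right and rows downward; lengths in m; the calibration is good to about 2 mm. A picture is of the moment at which its call begins.
- robot.hand_in(): hands the job in; it is judged then, once.
The state is a dict: "time": time; "q": joint angles; "joint_velocities": joint speeds; "joint_torque": joint torques, N m; "position": TCP position; "tool_rot": TCP orientation; "ft_force": force on the tool from outside, world axes, zero at the start; "moment": the same for the moment, N m; "grip_width": finger opening in m; "grip_force": force on a finger pad.
Only numpy, scipy, OpenCV 4.12 (cv2) and the standard library are available. Lean on these libraries where they do the work, as an engineer would, in place of code of your own. Each camera call takes 0.05 s, during which the arm holds its last target. There are 200 camera calls.

TASK

The egg-inspection stand rocks, because one of its feet has seized too short. First press down on the steel corner cap above that foot to feel it rock; then slide the wooden wedge along the bench, thin end first, under that foot until the stand sits level and no longer rocks, without picking anything up, shoving the stand out of its place or disturbing the other things. Finish while still holding a gentle but firm press on that corner cap, with the stand steady on the wedge.

Things in the scene. Friction and masses are not known exactly. Their poses are not given: they have to be found in the camera images.
- stand: loose flat aluminium case, glass top, about 2 kg, 200 mm (its x) by 260 mm (its y); case underside 35 mm, top 77 mm above the bench. Origin on the bench under its centre, z up. Four upright black rubber feet, 26 mm diameter, at x = +-75, y = +-110 mm; the one at (-75, +110) is too short. A grey housing (60 x 60 mm, up to 108 mm high) sits on the opposite corner (+68, -98).
- short_foot (a point): point of the stand at bench level under the axis of the too short foot (robot's side, left). While the stand rests level on its other three feet, this foot's underside hangs 5 to 9 mm above the point (differs each time).
- corner_cap: fixed to the stand: flat steel square, 50 x 50 mm, on the top corner over the short foot (two other corners have like caps). Origin at its centre, 2 mm below its upper face, which is 80 mm above the bench; axes as the stand's. Unwedged, a press of 2 to 4 N here tips the stand until the foot meets the bench, 5 to 9 mm lower; let go, it rocks back level.
- wedge: loose wooden wedge flat on the bench, 80 mm long (its x), 60 mm wide, about 80 g. Origin: centre of its underside. Thin end at +x, 2 mm high; thick end at -x, 15 mm high, an upright face to push on; even slope between. Starts on the stand's +y side, thin end roughly to the short foot. Turns firm to push once the foot rests on the slope; pushed harder, it jacks the corner up or shoves the stand.
- tripod_gauge: bystander, leave alone: steel three-legged height gauge, legs on a circle of 50 mm radius, 167 mm tall; origin on the bench under its centre.
- dial_stand: bystander, leave alone: small steel dial-gauge stand, base 70 x 50 mm, 134 mm tall; origin under the base's centre.
- egg_in_cup: bystander, leave alone: brown egg in a white egg cup, 44 mm across, 72 mm tall; origin under its centre.
Not all that is in view belongs to the job. Several things have the shape of the wedge; the one meant has the colours described above.

How it is judged:
On the way:
1. the corner cap is pressed by the fingers and the stand rocks down, before it is wedged (contact force between the fingers and corner_cap above 0.5 N and angle between stand's own z axis and vertical above 0.02 rad and contact force between wedge and stand below 0.1 N), for 0.2 s.
At the end, for the whole second after the job is handed in: Holding still: fingers press the cap with over 2 N, off the wedge; under that press the stand stays level within 0.01 rad (about 1.2 mm at the cap), at rest and within 30 mm of where it stood, and the wedge bears over 2 N of it (contact force between the fingers and corner_cap above 2 N and angle between stand's own z axis and vertical below 0.01 rad and contact force between wedge and stand above 2 N and contact force between the fingers and wedge below 0.1 N and distance of stand from where it was at the start of the episode below 0.03 m and linear speed of each of stand, wedge below 0.01 m/s); the arm keeps its last pose, push and grip.
It fails at once if the wedge is lifted off the bench (height (world z) of wedge above 0.01 m).
It fails at once if the stand is lifted or tipped over (height (world z) of stand above 0.015 m or angle between stand's own z axis and vertical above 0.13 rad).
It fails at once if the corner is struck or pressed with more than 60 N (contact force between the fingers and stand above 60 N).
It fails at once if a bystander (tripod gauge, dial stand or egg in its cup) is moved 20 mm or tipped (distance of any of tripod_gauge, dial_stand, egg_in_cup from where it was at the start of the episode above 0.02 m or angle between any of tripod_gauge, dial_stand, egg_in_cup's own z axis and vertical above 0.3 rad).
It also fails if it takes over 67 s, if anything falls off the work surface, if the arm or the gripper's body presses on something with over 40 N, if the wrist force passes 120 N, or if a joint passes its speed limit or range.

## Working session

There is one attempt and no reset: what is moved stays moved. The work goes in short steps, Python scripts to look and compute and a tool call to move; the robot and the scene stay as the last step left them, time stands still between calls to the robot, and variables do not carry over. Pictures are saved under pics/ and viewed, at most 10 in all, crops included, and the job is handed in when it is done.

Besides the shell and the picture viewer there is one more tool, called after "Emit:" as name(argument=value, ...), one argument or row to a line, values as JSON. send_rows: Moves the arm, as the interface text tells. Its arguments: {"type":"object","properties":{"increments":{"type":"array"},"newtons":{"type":"number"}},"required":["increments"]}

```bash
mkdir -p pics; cat > h.py <<'E'
import numpy as np,cv2
from rig import robot
def world(c,u,v,z=None):
    """pixel -> world by depth, or by intersection with plane z"""
    K=np.array([[c['fx'],0,c['cx']],[0,c['fy'],c['cy']],[0,0,1]])
    n=cv2.undistortPoints(np.array([[[u,v]]],float),K,np.array(c['dist_coeffs']))[0,0]
    R=np.array(c['R']);t=np.array(c['t']);ray=np.array([n[0],n[1],1.])
    if z is None:
        d=c['range_z'][int(round(v)),int(round(u))]; return R.T@(ray*d-t)
    o=-R.T@t; w=R.T@ray; return o+w*(z-o[2])/w[2]
E
python3 - <<'E'
from h import *
import pickle
for n in('side','top'):
    c=robot.camera(n); pickle.dump(c,open(n+'0.pkl','wb'))
    cv2.imwrite(f'pics/{n}0.png',cv2.resize(c['image'][:,:,::-1],(800,600),interpolation=cv2.INTER_CUBIC))
    print(n,-np.array(c['R']).T@c['t'])
print(robot.get_obs())
E
```

```text
side [ 0.1781752  -0.62393135  0.82819809]
top [0.46128384 0.0164287  1.08928358]
{'time': 0.1, 'q': array([ 1.16750306e+00,  5.28367692e-01,  1.43377822e+00, -3.23852559e-05,
        1.18141287e+00, -1.78528658e-01]), 'joint_velocities': array([ 0.00037733, -0.00158615, -0.00312447,  0.00082773,  0.00147697,
       -0.00146128]), 'joint_torque': array([-2.16767953e-04, -4.40986204e+01, -1.77151090e+01,  6.34800363e-02,
        5.34287898e-02, -6.33944524e-05]), 'position': array([0.13903587, 0.60867088, 0.22967158]), 'tool_rot': array([ 1.12139718e-01,  9.93691963e-01, -9.46052680e-04, -2.67621809e-04]), 'ft_force': array([-0.49569732, -0.23997957,  0.63941819]), 'moment': array([ 0.03906328, -0.01973123, -0.03302725]), 'grip_force': 0.0, 'grip_width': 0.08718915966400625}
```

View pics/top0.png

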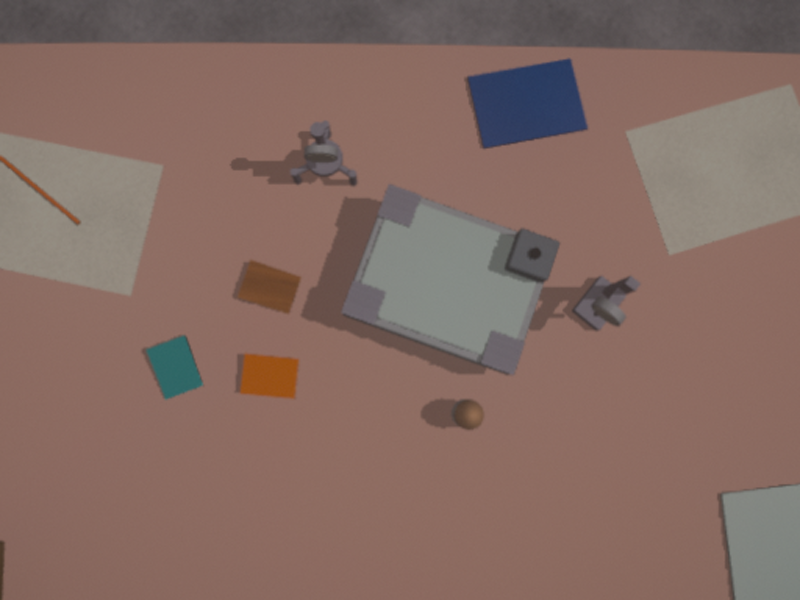

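View pics/side0.png

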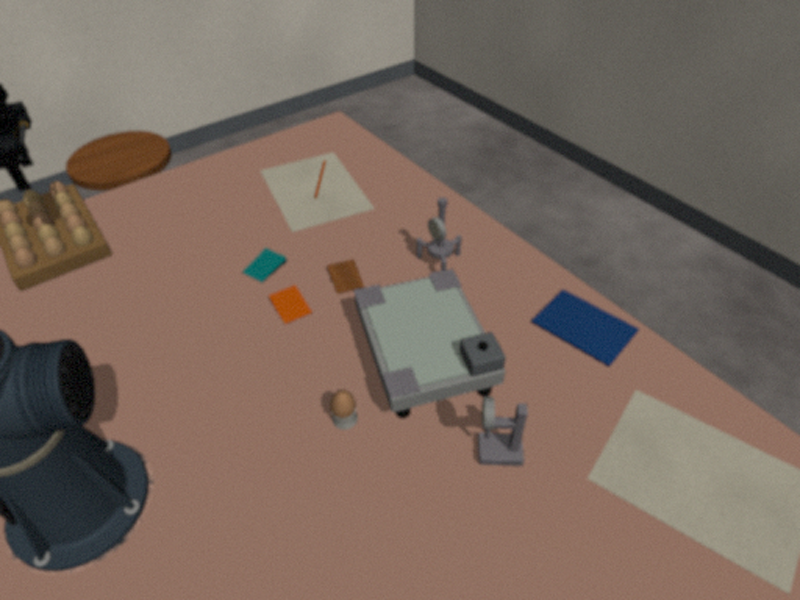

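Top view: the stand is centred near (447,280). The short-foot cap is at (365,300), diagonally opposite the housing at (533,254). The wooden wedge is at (270,287); the orange and teal ones are decoys. Next I'll measure in enlarged crops and check the depth.

```bash
python3 - <<'E'
from h import *
import pickle
t=pickle.load(open('top0.pkl','rb'));s=pickle.load(open('side0.pkl','rb'))
im=t['image'][110:245,140:340,::-1]
cv2.imwrite('pics/topcrop.png',cv2.resize(im,(800,540),interpolation=cv2.INTER_CUBIC))
im=s['image'][150:285,190:340,::-1]
cv2.imwrite('pics/sidecrop.png',cv2.resize(im,(660,594),interpolation=cv2.INTER_CUBIC))
k=1.5625
for n,(u,v) in dict(cap=(365,300),cap2=(399,207),cap3=(503,350),hous=(533,246),egg=(468,414),dial=(600,310),trip=(324,155)).items():
    print(n,world(t,u/k,v/k).round(4))
for u in range(246,300,6): print(u,world(t,u/k,(278+(u-246)*.25)/k).round(4))
for n,(u,v) in dict(cap=(370,296),wedge=(345,276)).items(): print('side',n,world(s,u/k,v/k).round(4))
E
```

```text
cap [0.5738 0.0336 0.0792]
cap2 [ 0.7095 -0.0145  0.077 ]
cap3 [ 0.5034 -0.1614  0.082 ]
hous [ 0.6487 -0.2025  0.1029]
egg [ 0.4136 -0.1123  0.072 ]
dial [ 0.5568 -0.2897  0.1206]
trip [0.7746 0.0921 0.1135]
246 [0.6136 0.2149 0.0141]
252 [0.6122 0.2068 0.0081]
258 [0.6094 0.197  0.0119]
264 [0.6077 0.1884 0.0082]
270 [0.6056 0.1794 0.0073]
276 [0.6035 0.1704 0.0059]
282 [0.6013 0.1613 0.0054]
288 [0.5995 0.1526 0.0021]
294 [0.5971 0.1433 0.0028]
side cap [0.5709 0.0338 0.0789]
side wedge [0.5982 0.1761 0.0108]
```

View pics/topcrop.png

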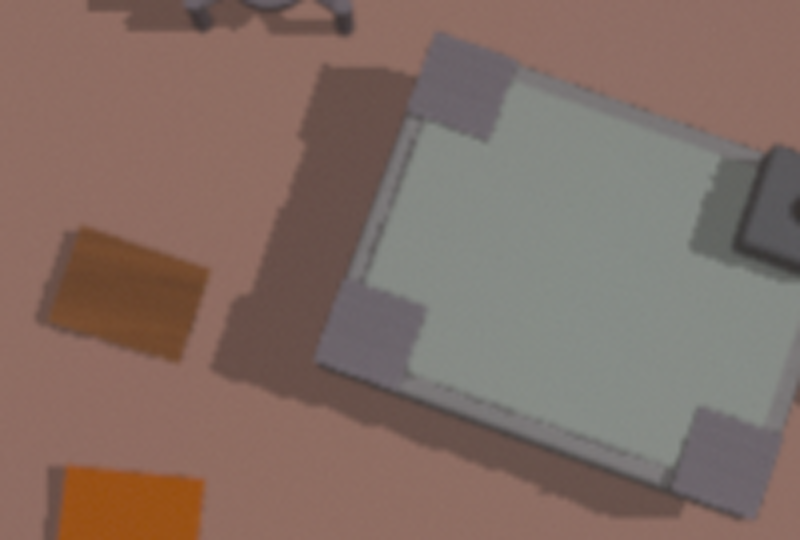

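View pics/sidecrop.png

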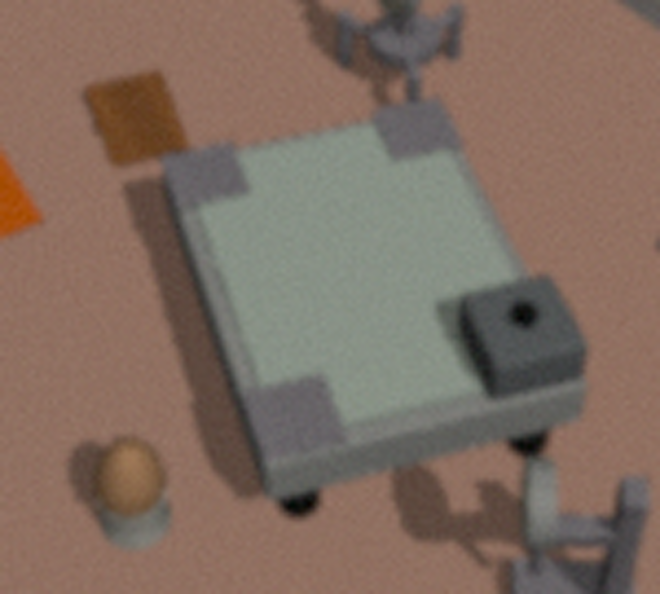

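Top crop: wedge thick-edge corners are at (82,227) and (50,325), thin-edge corners at (208,268) and (180,361). Cap corners are at (342,281), (426,308), (410,388) and (317,361).

```bash
python3 - <<'E'
from h import *
import pickle
t=pickle.load(open('top0.pkl','rb'));s=pickle.load(open('side0.pkl','rb'))
T=lambda u,v,z:world(t,140+u/4-.4,110+v/4-.4,z)
S=lambda u,v,z:world(s,190+u/4.4-.4,150+v/4.4-.4,z)
W=np.array([T(82,227,.015),T(50,325,.015),T(208,268,.002),T(180,361,.002)])
thick,thin=W[:2].mean(0),W[2:].mean(0);d=(thin-thick)[:2]
print('wedge',W.round(4),thick,thin,np.linalg.norm(d),np.degrees(np.arctan2(d[1],d[0])))
WS=np.array([S(86,90,.015),S(160,72,.015),S(117,164,.002),S(186,148,.002)]);print('side',WS.round(4))
caps=[]
for c in [[(342,281),(426,308),(410,388),(317,361)],[(437,32),(517,65),(487,141),(410,113)],[(697,407),(782,435),(752,518),(672,480)]]:
    P=np.array([T(u,v,.08) for u,v in c]);caps.append(P.mean(0)[:2]);
caps=np.array(caps);print('caps',caps)
print('sidecap',np.mean([S(u,v,.08) for u,v in[(162,157),(232,143),(248,192),(178,209)]],0))
ex=caps[1]-caps[0];ey=caps[0]-caps[2]
print(np.linalg.norm(ex),np.linalg.norm(ey),np.degrees(np.arctan2(ex[1],ex[0])),np.degrees(np.arctan2(-ey[0],ey[1])))
ctr=(caps[1]+caps[2])/2;print('ctr',ctr)
a=(np.arctan2(ex[1],ex[0])*0+np.arctan2(-ey[0],ey[1]));R=np.array([[np.cos(a),-np.sin(a)],[np.sin(a),np.cos(a)]])
print('foot',ctr+R@[-.075,.11])
E
```

```text
wedge [[0.6412 0.2091 0.015 ]
 [0.5827 0.2264 0.015 ]
 [0.6189 0.1356 0.002 ]
 [0.563  0.1512 0.002 ]] [0.61196356 0.21779163 0.015     ] [0.59099359 0.14337808 0.002     ] 0.07731180727016208 -105.73799798475693
side [[0.5822 0.2238 0.015 ]
 [0.6388 0.207  0.015 ]
 [0.5643 0.152  0.002 ]
 [0.6146 0.1353 0.002 ]]
caps [[ 0.57101543  0.03481259]
 [ 0.71102621 -0.01428012]
 [ 0.50221506 -0.15980601]]
sidecap [0.56922887 0.03433909 0.08      ]
0.1483681671927736 0.20642163883718018 -19.32246510400227 -19.469206137961606
ctr [ 0.60662063 -0.08704307]
foot [0.5725721  0.04166473]
```

Emit:
send_rows(
  increments=[0,0,-0.0775,2.15,-2.87,0,0,0,0,-0.0775,2.15,-2.87,0,0,0,0,-0.0775,2.15,-2.87,0,0,0,0,-0.0775,2.15,-2.87,0,0,0,0,-0.0775,2.15,-2.87,0,0,0,0,-0.0775,2.15,-2.87,0,0,0,0,-0.0775,2.15,-2.87,0,0,0,0,-0.0775,2.15,-2.87,0,0,0,0,-0.0775,2.15,-2.87,0,0,0,0,-0.0775,2.15,-2.87,0,0,0,0,-0.0775,2.15,-2.87,0,0,0,0,-0.0775,2.15,-2.87,0,0,0,0,-0.0775,2.15,-2.87,0,0,0,0,-0.0775,2.15,-2.87,0,0,0,0,-0.0775,2.15,-2.87,0,0,0,0,-0.0775,2.15,-2.87,0,0,0,0,-0.0775,2.15,-2.87,0,0,0,0,-0.0775,2.15,-2.87,0,0,0,0,-0.0775,2.15,-2.87,0,0,0,0,-0.0775,2.15,-2.87,0,0],
)

```text
time: 1.77
position: [0.5697, 0.0336, 0.2301]
tool_rot: [0.777, 0.63, -0.0, -0.0]
ft_force: [0.6, 1.3, -0.4]
grip_width: 0.0005
grip_force: 0.0
```

Emit:
send_rows(
  increments=[0,0,0,0,0,-1.5,0,0,0,0,0,0,-3,0,0,0,0,0,0,-3,0,0,0,0,0,0,-2.5,0,0,0,0,0,0,-1.5,0,0,0,0,0,0,-0.7,0,0,0,0,0,0,0,0,0,0,0,0,0,0,0],
)

```text
time: 2.43
position: [0.5695, 0.0353, 0.1087]
tool_rot: [0.775, 0.631, 0.0, -0.0]
ft_force: [0.6, -0.3, -0.6]
grip_width: 0.0004
grip_force: 0.0
```

Emit:
send_rows(
  increments=[0,0,0,0,0,-0.6,0,0,0,0,0,0,-0.6,0,0,0,0,0,0,-0.4,0,0,0,0,0,0,-0.2,0,0,0,0,0,0,-0.15,0,0,0,0,0,0,-0.15,0,0,0,0,0,0,0,0,0,0,0,0,0,0,0],
)

```text
time: 3.1
position: [0.5692, 0.0354, 0.0878]
tool_rot: [0.775, 0.631, -0.0, -0.0]
ft_force: [-1.6, 0.2, 2.9]
grip_width: 0.0006
grip_force: 1.2
```

Emit:
send_rows(
  increments=[0,0,0,0,0,-0.1,0,0,0,0,0,0,-0.1,0,0,0,0,0,0,0,0,0,0,0,0,0,0,0],
)

```text
time: 3.43
position: [0.5688, 0.0358, 0.0856]
tool_rot: [0.775, 0.631, -0.0, -0.001]
ft_force: [-2.3, 2.8, 5.2]
grip_width: 0.0006
grip_force: 2.6
```

Emit:
send_rows(
  increments=[0,0,0,0,0,-0.1,0,0,0,0,0,0,-0.1,0,0,0,0,0,0,0,0,0,0,0,0,0,0,0],
)

```text
time: 3.77
position: [0.569, 0.0354, 0.0836]
tool_rot: [0.775, 0.631, -0.0, -0.0]
ft_force: [-1.9, 3.2, 5.0]
grip_width: 0.0002
grip_force: 2.5
```

Emit:
send_rows(
  increments=[0,0,0,0,0,-0.1,0,0,0,0,0,0,0,0,0,0,0,0,0,0,0],
)

```text
time: 4.02
position: [0.569, 0.0354, 0.0826]
tool_rot: [0.775, 0.631, -0.0, -0.0]
ft_force: [-2.1, 3.3, 5.6]
grip_width: 0.0004
grip_force: 2.6
```

Emit:
send_rows(
  increments=[0,0,0,0,0,-0.1,0,0,0,0,0,0,0,0,0,0,0,0,0,0,0],
)

```text
time: 4.27
position: [0.5689, 0.0356, 0.0822]
tool_rot: [0.775, 0.631, -0.0, -0.0]
ft_force: [-3.9, 4.7, 8.8]
grip_width: 0.0005
grip_force: 4.7
```

Emit:
send_rows(
  increments=[0,0,0,0,0,-0.1,0,0,0,0,0,0,0,0,0,0,0,0,0,0,0],
)

```text
time: 4.52
position: [0.5689, 0.0356, 0.0821]
tool_rot: [0.775, 0.631, -0.0, -0.0]
ft_force: [-6.0, 4.0, 15.1]
grip_width: -0.0
grip_force: 7.5
```

Emit:
send_rows(
  increments=[0,0,0,0,0,-0.1,0,0,0,0,0,0,0,0,0,0,0,0,0,0,0],
)

```text
time: 4.77
position: [0.5689, 0.0356, 0.0819]
tool_rot: [0.775, 0.631, 0.0, -0.0]
ft_force: [-5.9, 4.5, 19.5]
grip_width: 0.0002
grip_force: 10.3
```

Emit:
send_rows(
  increments=[0,0,0,0,0,0.2,0,0,0,0,0,0,0.2,0,0,0,0,0,0,0.2,0,0,0,0,0,0,0.2,0,0,0,0,0,0,1,0,0,0,0,0,0,3,0,0,0,0,0.6,2.7,0,0.25,0,0,0,0.6,2.7,0,0.25,0,0,0,0.6,2.7,0,0.25,0,0,0,0.6,2.7,0,0.25,0,0,0,0.6,2.7,0,0.25,0,0,0,0.6,2.7,0,0.25,0,0,0,0.6,2.7,0,0.25,0,0,0,0.6,2.7,0,0.25,0,0,0,0,0,0,0.25,0,0,0,0,0,0,0.25],
)

```text
time: 6.1
position: [0.6174, 0.2527, 0.1275]
tool_rot: [0.775, 0.632, 0.0, 0.0]
ft_force: [-1.1, 0.2, -0.4]
grip_width: 0.0215
grip_force: 0.0
```

```bash
python3 - <<'E'
from h import *
c=robot.camera('top')
im=c['image'][90:255,130:330,::-1]
cv2.imwrite('pics/top1.png',cv2.resize(im,(720,594),interpolation=cv2.INTER_CUBIC))
o=robot.get_obs();print(o['position'],o['ft_force'],o['grip_width'])
E
```

```text
[0.61707929 0.25142765 0.1273655 ] [0.31282572 0.18382339 0.42885616] 0.02158639012958717
```

View pics/top1.png

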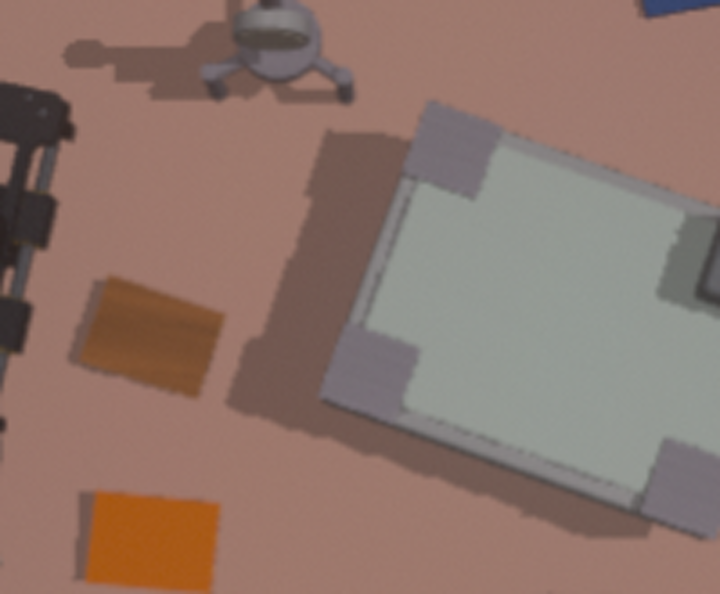

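The stand is unmoved with its cap at about (370,370). The wedge is intact at (150,335), and the fingers hover to its left, clear of its thick face. Next I'll lower and push.

Emit:
send_rows(
  increments=[0,0,0,0,0,-2.5,0.25,0,0,0,0,0,-3,0.25,0,0,0,0,0,-2.5,0.25,0,0,0,0,0,-2,0.25,0,0,0,0,0,-1,0.25,0,0,0,0,0,-0.4,0.25,0,0,0,0,0,0,0.25],
)

```text
time: 6.73
position: [0.617, 0.2502, 0.0129]
tool_rot: [0.776, 0.631, -0.001, -0.0]
ft_force: [-0.2, 0.3, -0.3]
grip_width: 0.0219
grip_force: 0.0
```

Emit:
send_rows(
  increments=[0,0,0,-0.14,-0.7,0,0.25,0,0,0,-0.14,-0.7,0,0.25,0,0,0,-0.1,-0.49,0,0.25,0,0,0,-0.1,-0.49,0,0.25,0,0,0,-0.1,-0.49,0,0.25,0,0,0,-0.1,-0.49,0,0.25,0,0,0,-0.1,-0.49,0,0.25,0,0,0,-0.1,-0.49,0,0.25,0,0,0,-0.1,-0.49,0,0.25,0,0,0,-0.1,-0.49,0,0.25,0,0,0,-0.1,-0.49,0,0.25,0,0,0,-0.1,-0.49,0,0.25,0,0,0,0,0,0,0.25,0,0,0,0,0,0,0.25],
)

```text
time: 7.9
position: [0.6041, 0.1876, 0.0133]
tool_rot: [0.776, 0.631, -0.001, -0.0]
ft_force: [0.1, 0.4, 0.5]
grip_width: 0.0222
grip_force: 0.0
```

```bash
python3 - <<'E'
from h import *
c=robot.camera('top')
im=c['image'][90:255,130:330,::-1]
cv2.imwrite('pics/top2.png',cv2.resize(im,(720,594),interpolation=cv2.INTER_CUBIC))
E
```

```text
(no output)
```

View pics/top2.png

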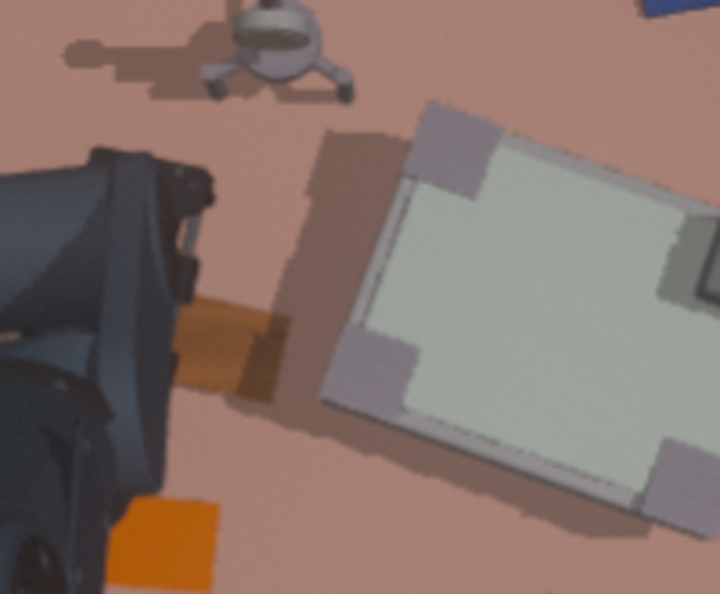

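The wedge is flush with the fingers and pointing at the foot; its thin edge runs (290,315)–(272,402). Continuing the push, more slowly near contact.

Emit:
send_rows(
  increments=[0,0,0,-0.12,-0.49,0,0.25,0,0,0,-0.12,-0.49,0,0.25,0,0,0,-0.12,-0.49,0,0.25,0,0,0,-0.12,-0.49,0,0.25,0,0,0,-0.12,-0.49,0,0.25,0,0,0,-0.12,-0.49,0,0.25,0,0,0,-0.12,-0.49,0,0.25,0,0,0,-0.12,-0.49,0,0.25,0,0,0,-0.12,-0.49,0,0.25,0,0,0,-0.12,-0.49,0,0.25,0,0,0,0,0,0,0.25,0,0,0,0,0,0,0.25],
)

```text
time: 8.95
position: [0.5925, 0.1388, 0.0136]
tool_rot: [0.776, 0.631, -0.0, -0.0]
ft_force: [0.4, -0.1, 1.3]
grip_width: 0.0219
grip_force: 0.0
```

Emit:
send_rows(
  increments=[0,0,0,-0.06,-0.25,0,0.25,0,0,0,-0.06,-0.25,0,0.25,0,0,0,0,0,0,0.25,0,0,0,0,0,0,0.25],
)

```text
time: 9.28
position: [0.5912, 0.1342, 0.0136]
tool_rot: [0.775, 0.631, -0.0, 0.0]
ft_force: [-0.5, 0.5, 0.2]
grip_width: 0.0216
grip_force: 0.0
```

Emit:
send_rows(
  increments=[0,0,0,-0.06,-0.25,0,0.25,0,0,0,0,0,0,0.25,0,0,0,0,0,0,0.25],
)

```text
time: 9.53
position: [0.5906, 0.1316, 0.0135]
tool_rot: [0.775, 0.631, -0.0, -0.0]
ft_force: [0.0, 0.5, 0.8]
grip_width: 0.0215
grip_force: 0.0
```

Emit:
send_rows(
  increments=[0,0,0,-0.06,-0.25,0,0.25,0,0,0,0,0,0,0.25,0,0,0,0,0,0,0.25],
)

```text
time: 9.78
position: [0.59, 0.1291, 0.0135]
tool_rot: [0.775, 0.631, -0.0, -0.0]
ft_force: [0.2, 0.2, -0.1]
grip_width: 0.0219
grip_force: 0.0
```

Emit:
send_rows(
  increments=[0,0,0,-0.04,-0.2,0,0.25,0,0,0,-0.04,-0.2,0,0.25,0,0,0,0,0,0,0.25],
)

```text
time: 10.03
position: [0.5892, 0.1249, 0.0135]
tool_rot: [0.776, 0.631, -0.0, -0.0]
ft_force: [0.5, 0.0, -0.4]
grip_width: 0.0217
grip_force: 0.0
```

Emit:
send_rows(
  increments=[0,0,0,-0.04,-0.2,0,0.25,0,0,0,0,0,0,0.25,0,0,0,0,0,0,0.25],
)

```text
time: 10.28
position: [0.5888, 0.1231, 0.0135]
tool_rot: [0.775, 0.631, -0.0, -0.0]
ft_force: [0.7, -0.3, -0.1]
grip_width: 0.0218
grip_force: 0.0
```

Emit:
send_rows(
  increments=[0,0,0,-0.04,-0.2,0,0.25,0,0,0,0,0,0,0.25,0,0,0,0,0,0,0.25],
)

```text
time: 10.53
position: [0.5884, 0.1211, 0.0135]
tool_rot: [0.775, 0.631, -0.0, -0.0]
ft_force: [-0.6, -1.1, 0.5]
grip_width: 0.022
grip_force: 0.0
```

Emit:
send_rows(
  increments=[0,0,0,-0.03,-0.15,0,0.25,0,0,0,0,0,0,0.25,0,0,0,0,0,0,0.25],
)

```text
time: 10.78
position: [0.5881, 0.1197, 0.0135]
tool_rot: [0.775, 0.631, -0.0, 0.0]
ft_force: [-0.3, -0.1, 0.0]
grip_width: 0.0219
grip_force: 0.0
```

Emit:
send_rows(
  increments=[0,0,0,-0.03,-0.15,0,0.25,0,0,0,0,0,0,0.25,0,0,0,0,0,0,0.25],
)

```text
time: 11.03
position: [0.5878, 0.1181, 0.0135]
tool_rot: [0.775, 0.631, -0.0, -0.0]
ft_force: [0.0, -0.0, -0.4]
grip_width: 0.0215
grip_force: 0.0
```

Emit:
send_rows(
  increments=[0,0,0,-0.03,-0.15,0,0.25,0,0,0,0,0,0,0.25,0,0,0,0,0,0,0.25],
)

```text
time: 11.28
position: [0.5875, 0.1166, 0.0135]
tool_rot: [0.775, 0.631, -0.0, 0.0]
ft_force: [-0.0, 1.2, -1.1]
grip_width: 0.0222
grip_force: 0.0
```

Emit:
send_rows(
  increments=[0,0,0,-0.03,-0.15,0,0.25,0,0,0,0,0,0,0.25,0,0,0,0,0,0,0.25],
)

```text
time: 11.53
position: [0.5872, 0.1151, 0.0135]
tool_rot: [0.775, 0.631, -0.0, 0.0]
ft_force: [0.4, 0.7, -0.4]
grip_width: 0.0216
grip_force: 0.0
```

Emit:
send_rows(
  increments=[0,0,0,-0.03,-0.15,0,0.25,0,0,0,0,0,0,0.25,0,0,0,0,0,0,0.25],
)

```text
time: 11.78
position: [0.5869, 0.1136, 0.0136]
tool_rot: [0.775, 0.631, -0.0, 0.0]
ft_force: [-0.5, 0.3, 0.7]
grip_width: 0.0217
grip_force: 0.0
```

Emit:
send_rows(
  increments=[0,0,0,-0.03,-0.15,0,0.25,0,0,0,0,0,0,0.25,0,0,0,0,0,0,0.25],
)

```text
time: 12.03
position: [0.5866, 0.1121, 0.0135]
tool_rot: [0.775, 0.631, -0.0, 0.0]
ft_force: [0.4, -0.2, -0.2]
grip_width: 0.0216
grip_force: 0.0
```

```bash
python3 - <<'E'
from h import *
c=robot.camera('side')
im=c['image'][150:285,190:340,::-1]
cv2.imwrite('pics/side3.png',cv2.resize(im,(660,594),interpolation=cv2.INTER_CUBIC))
E
```

```text
(no output)
```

View pics/side3.png

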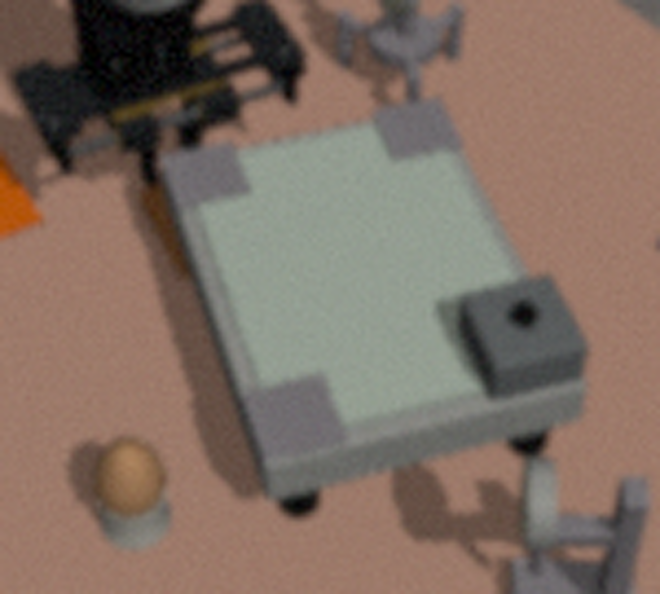

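The wedge is now under the cap corner, with its visible edge running from (145,190) to a thin corner at (185,270). The stand, gauge and egg are unmoved.

```bash
python3 - <<'E'
from h import *
c=robot.camera('side')
S=lambda u,v,z:world(c,190+u/4.4-.4,150+v/4.4-.4,z)[:2]
f=np.array([.5726,.0417]);p=np.array([-.2045,-.979]);l=np.array([.979,-.2045])
for u,v,z in[(185,270,.002),(145,190,.013)]: w=S(u,v,z);print(w,(w-f)@p,(w-f)@l)
E
```

```text
[0.54629461 0.03310944] 0.013789615540144979 -0.023996207783208344
[0.56111652 0.10648167] -0.06107288029062443 -0.024490182695447223
```

Emit:
send_rows(
  increments=[0,0,0,-0.03,-0.15,0,0.25,0,0,0,0,0,0,0.25,0,0,0,0,0,0,0.25],
)

```text
time: 12.38
position: [0.5864, 0.1108, 0.0135]
tool_rot: [0.775, 0.631, 0.0, -0.0]
ft_force: [-0.1, 0.9, 0.2]
grip_width: 0.0216
grip_force: 0.3
```

Emit:
send_rows(
  increments=[0,0,0,-0.02,-0.1,0,0.25,0,0,0,0,0,0,0.25,0,0,0,0,0,0,0.25],
)

```text
time: 12.63
position: [0.5863, 0.1101, 0.0136]
tool_rot: [0.775, 0.631, 0.0, -0.0]
ft_force: [0.9, 3.1, -1.6]
grip_width: 0.0215
grip_force: 1.6
```

Emit:
send_rows(
  increments=[0,0,0,-0.02,-0.1,0,0.25,0,0,0,0,0,0,0.25,0,0,0,0,0,0,0.25],
)

```text
time: 12.88
position: [0.5862, 0.1095, 0.0136]
tool_rot: [0.776, 0.631, 0.001, -0.0]
ft_force: [0.5, 4.8, -0.7]
grip_width: 0.022
grip_force: 2.5
```

Emit:
send_rows(
  increments=[0,0,0,-0.02,-0.1,0,0.25,0,0,0,0,0,0,0.25,0,0,0,0,0,0,0.25],
)

```text
time: 13.13
position: [0.5862, 0.1091, 0.0136]
tool_rot: [0.776, 0.631, 0.001, -0.0]
ft_force: [1.6, 7.5, -1.1]
grip_width: 0.0216
grip_force: 3.5
```

Emit:
send_rows(
  increments=[0,0,0,-0.02,-0.1,0,0.25,0,0,0,0,0,0,0.25,0,0,0,0,0,0,0.25],
)

```text
time: 13.38
position: [0.5862, 0.1087, 0.0136]
tool_rot: [0.776, 0.631, 0.002, -0.001]
ft_force: [1.5, 8.8, -1.9]
grip_width: 0.0218
grip_force: 4.6
```

Emit:
send_rows(
  increments=[0,0,0,0.06,0.3,0,0.25,0,0,0,0.1,0.5,0,0.25,0,0,0,0.2,1,0,0.25,0,0,0,0.4,2,0,0.25,0,0,0,0,0,2,0.25,0,0,0,0,0,3,0,0,0,0,0,0,3.5,0,0,0,0,0,0,3,0,0,0,0,-0.4,-1.8,0,0,0,0,0,-0.4,-2,0,0,0,0,0,-0.4,-2,0,0,0,0,0,-0.5,-2,0,0,0,0,0,-0.5,-2,0,0,0,0,0,0,-1.1,0,0,0,0,0,0,0,0,0,0,0,0,0,0,0,0],
)

```text
time: 14.72
position: [0.5716, 0.0357, 0.1286]
tool_rot: [0.776, 0.631, 0.0, 0.0]
ft_force: [-0.5, 0.1, -0.5]
grip_width: 0.0006
grip_force: 0.0
```

```bash
python3 - <<'E'
from h import *
o=robot.get_obs();print(o['position'],o['ft_force'],o['grip_width'])
c=robot.camera('side')
im=c['image'][150:285,190:340,::-1]
cv2.imwrite('pics/side4.png',cv2.resize(im,(660,594),interpolation=cv2.INTER_CUBIC))
E
```

```text
[0.57163107 0.03570513 0.12860718] [-0.52522144  0.10776159 -0.45972241] 0.0005792344873974926
```

View pics/side4.png

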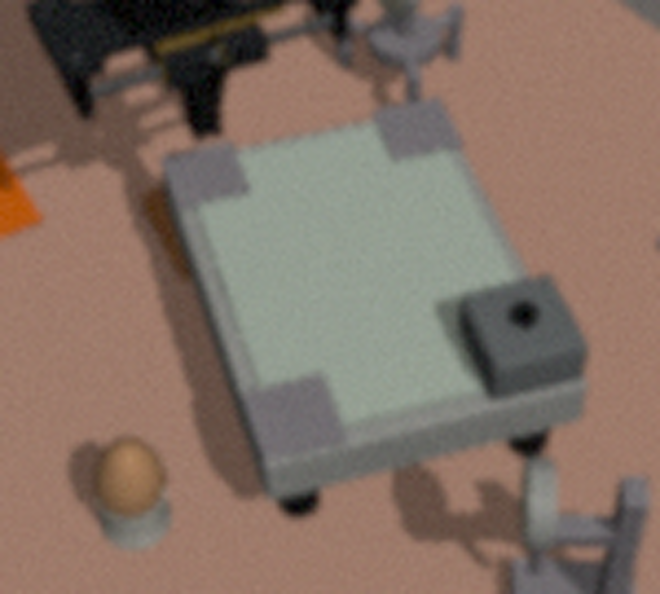

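The stand is in place with the wedge under its corner, edge seen at (150,200)–(185,272). Now the final press.

Emit:
send_rows(
  increments=[0,0,0,0,0,-1.5,0,0,0,0,0,0,-1.2,0,0,0,0,0,0,-0.7,0,0,0,0,0,0,-0.4,0,0,0,0,0,0,-0.2,0,0,0,0,0,0,-0.1,0,0,0,0,0,0,0,0,0,0,0,0,0,0,0],
)

```text
time: 15.43
position: [0.5708, 0.0367, 0.0884]
tool_rot: [0.775, 0.632, 0.0, -0.001]
ft_force: [-1.8, 2.5, 5.5]
grip_width: 0.0005
grip_force: 2.8
```

Emit:
send_rows(
  increments=[0,0,0,0,0,-0.05,0,0,0,0,0,0,0,0,0,0,0,0,0,0,0],
)

```text
time: 15.68
position: [0.5708, 0.0367, 0.0884]
tool_rot: [0.775, 0.632, 0.0, -0.0]
ft_force: [-3.2, 3.1, 9.3]
grip_width: 0.0008
grip_force: 4.3
```

Emit:
send_rows(
  increments=[0,0,0,0,0,-0.05,0,0,0,0,0,0,0,0,0,0,0,0,0,0,0],
)

```text
time: 15.93
position: [0.5708, 0.0367, 0.0884]
tool_rot: [0.775, 0.632, 0.0, -0.0]
ft_force: [-2.7, 2.8, 10.9]
grip_width: 0.0004
grip_force: 5.8
```

Emit:
send_rows(
  increments=[0,0,0,0,0,0,0,0,0,0,0,0,0,0,0,0,0,0,0,0,0,0,0,0,0,0,0,0,0,0,0,0,0,0,0,0,0,0,0,0,0,0],
)

```text
time: 16.43
position: [0.5708, 0.0367, 0.0884]
tool_rot: [0.775, 0.632, 0.0, -0.0]
ft_force: [-4.3, 2.2, 12.4]
grip_width: 0.0006
grip_force: 5.8
```

```bash
python3 - <<'E'
from h import *
o=robot.get_obs();print(o['position'],o['ft_force']);print(robot.hand_in())
E
```

```text
[0.57084845 0.03672633 0.08837335] [-4.30557035  2.23206287 12.43649036]
the job is handed in; nothing more can be done
None
```

I pressed the corner cap and it rocked about 6 mm, then slid the wooden wedge under the short foot until it went firm, and handed in at about 16 s pressing the cap with about 12 N, where it held steady at its level height; no verdict came back.

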